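Close the smoke alarm after a battery change

ROBOT

A 6-joint arm with a two-finger parallel gripper is mounted at the origin on a cart in front of the work surface, level with it; the furniture and walls round the work are solid. World frame = base frame: x ahead of the robot, y to its left, z up, the work surface at z = 0. Lengths are in m, angles in rad, forces in N, time in s.
With the tool pointing down it reaches from about 0.225 to 0.875 m from the base axis. Payload 3.4 kg.
Tool frame: the origin (TCP) lies between the finger pads; the fingertips stand 25 mm ahead of it and the grasp point (between the pads) lies 6 mm ahead of it; z points along the fingers, y is the line along which they close (so a half turn about z gives the same grasp; the last joint's range is limited). The gripper opens to 85 mm and grips with 20 to 120 N. Pads are 22 mm wide; open, the fingers measure 114 mm over their backs; the gripper's body (76 mm by 85 mm) begins 54 mm behind the grasp point. The pads swing forward as they close: fully open they stand 13 mm farther back than shut.
Start: joints at [-1.344, 0.276, 1.505, -0, 1.361, -0.121], TCP at [0.196, -0.541, 0.256] pointing down, gripper open.
Joint ranges: [-2.89, 2.89], [-0.75, 2.08], [0.22, 2.7], [-1.18, 4.32], [0.11, 2.71], [-2.7, 2.7]. Speed limits (rad/s): [2.57, 2.57, 3.14, 3.14, 3.14, 3.14].

INTERFACE

Orientations are given as a unit quaternion [w, x, y, z].
In Python, from rig import manip, cams, ticket gives the robot as it stands.
- The arm moves only by the tool step_arm, never from a script. Its argument "increments" is a list of rows, each an object with "dp": the shift along the world's x, y, z each as a share of 0.2 m, from -1 to 1, a list of three; "yaw": the turn about the world's z as a share of 0.15 rad, from -1 to 1; "grip": the opening, from 0 (shut) to 1 (fully open). In form: [{"dp": [tx, ty, tz], "yaw": yaw, "grip": grip}, ...]. A call has 1 to 5 rows; each row shifts and turns the commanded pose from where the row before left it; what a row does not reach is not made up. A row lasts 1/8 s, in which the tool goes at most 62.5 mm and 10.7 degrees, less where a joint would pass 70% of its speed; a pose out of reach is approached as far as the arm can. A call with a number of a shift or a turn outside -1 to 1 is refused whole. A call with a gripper value outside its range is refused whole. The fingers move at their own pace and stop on an object; "squeeze" is the grip in N (left out, the last holds). Time passes only in rows, so rows that do not move let the fingers close. It gives the time, the measured TCP pose, the force, the opening and the grip force at its end, in the units of the state.
- manip.get_state(): the state, without advancing time (a new reading comes with each control period).
- cams.get_image(name): name is "scene" or "top" or "wrist"; returns the picture (480x640x3 uint8, blue, green, red); there is no depth.
- cams.get_calibration(name): a dict with "fx", "fy", "cx", "cy" (pixels), "extrinsics" (4x4, takes a point from camera to world coordinates). Camera axes: x right, y up, looking along -z (the intrinsics and any distortion apply to the point x, -y, -z); pixel columns grow to the right and rows downward; lengths in m; the calibration is good to about 2 mm. A picture is of the moment at which its call begins: read the wrist's pose just before it. get_calibration takes no time and is no camera call; for the wrist camera it gives the pose at the moment of the call.
- ticket.sign_off(): hands the job in; it is judged then, once.
The state is a dict: "clock": time; "qpos": joint angles; "qd": joint speeds; "effort": joint torques, N m; "position": TCP position; "ee_rot": TCP orientation; "contact_force": force on the tool from outside, world axes, zero at the start; "moment": the same for the moment, N m; "width": finger opening in m; "gripper_force": force on a finger pad.
Only numpy, scipy, OpenCV 4.12 (cv2) and the standard library are available. Lean on these libraries where they do the work, as an engineer would, in place of code of your own. Each camera call takes 0.05 s, during which the arm holds its last target. There are 200 camera calls.

TASK

The smoke alarm on the grey mat has just had its cells changed and its round cover lies loose in the base. Push one of the cover's two grip ribs round with a fingertip, turning the cover in place until the notch in its rim stands at the base's ear, where the locating pin is; then press on the dome in the middle until the cover snaps fully down, and only after that press the small round test button on the cover all the way in and let it go. Do not pick up, lift or tip the cover, and leave the old cells, the screwdriver and the other things on the desk where they lie.

Things in the scene. Friction and masses are not known exactly. Their poses are not given: they have to be found in the camera images.
- alarm_base: White round dish, 128 mm across, 22 mm high, fixed on a fixed 3 mm grey mat. Origin: centre of its underside, z up; x points to the ear, a rounded tab that stands 11 mm out from the rim. Three sprung clips inside hold the loose cover up, its underside about 17 mm above this origin. Fully down, the cover's underside is 8 mm above it.
- pin (a point): Tip of the bullet-nosed locating pin (9 mm thick, hidden under the loose cover) inside the dish at the ear, 54 mm from the base's centre along its x axis, 17.1 mm above its origin. A cover not lined up rests on this tip and cannot go down there.
- alarm_cover: White round cover, loose, 150 g, slick, 115 mm across. A spigot centres it (1 mm play); turns easily without stop. Origin: centre of its underside, z up; x points to the notch. Flat top 14 mm above the origin; on it two grip ribs (+y and -y), a dome in the middle 28 mm across, 8 mm high, and the test button at x = -37 mm. Lined up, it goes down 9 mm: about 10 N on the dome snaps it home.
- notch (a point): Middle of the notch in the cover's rim, 54 mm from its centre along its x axis, 4 mm above its underside. The notch cuts 10 mm in from the rim and is 13 mm wide here, so the cover goes down when lined up with the pin within about 2 degrees; the pin's round nose draws it in from about 4.
- rib_a (a point): Middle of the top of the grip rib on the cover's +y side, 43.5 mm from the centre. The rib is 13 mm long radially (37 to 50 mm from the centre), 10 mm wide, and its top is 13 mm above the cover's flat top.
- rib_b (a point): Middle of the top of the grip rib on the cover's -y side, same size, 43.5 mm from the centre.
- dome (a point): Centre of the flat top of the sounder dome in the middle of the cover, 22 mm above the cover's underside: the place to press the cover down.
- button_top (a point): Centre of the top of the test button: light grey, 18 mm across, standing 5 mm above the cover's flat top when released.
- test_button (a joint): Travel of the test button in m: 0 released, 0.0035 fully pressed, which takes about 4 N; a spring returns it.
- cell_a: Old AA cell, 14 mm thick, 50 mm long, loose in the mat's parts tray beside the alarm. Leave alone.
- cell_b: A second old AA cell like it in the same tray. Leave alone.
- screwdriver: Precision screwdriver, 130 mm long, loose in the far half of the same tray. Leave alone.
- sticky_notes: Pad of sticky notes, 76 mm square, 10 mm high, on the desk. Leave alone.
- earbud_case: White earbud case, 47x64x23 mm, on the desk. Leave alone.
- marker: Felt marker, 126 mm long, on the desk. Leave alone.
- usb_stick: USB stick, 60 mm long, on the desk. Leave alone.
Things that resemble listed ones, but are neither listed nor needed, are in the scene too. What is shaped like the alarm_cover but brown or turquoise is not meant.

How it is judged:
By the outcome, as a careful person would: the job done as asked, in the order asked, and still so for the second after the job is handed in, with the robot touching nothing.
It also fails if it takes over 67 s, if anything falls off the work surface, if the arm or the gripper's body presses on something with over 40 N, if the wrist force passes 120 N, or if a joint passes its speed limit or range.

## Working session

There is one attempt and no reset: what is moved stays moved. The work goes in short steps, Python scripts to look and compute and a tool call to move; the robot and the scene stay as the last step left them, time stands still between calls to the robot, and variables do not carry over. Pictures are saved under pics/ and viewed, at most 10 in all, crops included, and the job is handed in when it is done.

Besides the shell and the picture viewer there is one more tool, called after "Call:" by a JSON object that holds its "name" and its "arguments", one argument or row to a line. step_arm: Moves the arm, as the interface text tells. Shift numbers are shares of 0.2 m and turn numbers shares of 0.15 rad, none past 1 either way. Its arguments: {"type":"object","properties":{"increments":{"type":"array"},"squeeze":{"type":"number"}},"required":["increments"]}

```bash
mkdir -p pics
cat > h.py <<'E'
import numpy as np, cv2
from rig import manip, cams, ticket
def snap(n,f):
    c=cams.get_calibration(n); im=cams.get_image(n); cv2.imwrite('pics/'+f,im); np.save('pics/'+f+'.npy',c,allow_pickle=True); return im,c
def load(f): return cv2.imread('pics/'+f), np.load('pics/'+f+'.npy',allow_pickle=True).item()
def ray(c,u,v,z):
    E=np.array(c['extrinsics']); d=E[:3,:3]@np.array([(u-c['cx'])/c['fx'],-(v-c['cy'])/c['fy'],-1]); o=E[:3,3]
    return o+d*(z-o[2])/d[2]
def proj(c,p):
    E=np.array(c['extrinsics']); q=E[:3,:3].T@(np.array(p)-E[:3,3]); return c['cx']+c['fx']*q[0]/-q[2], c['cy']-c['fy']*q[1]/-q[2]
E
python3 - <<'E'
from h import *
im,c=snap('top','top0.png'); print({k:v for k,v in c.items()}); print(manip.get_state())
im,c=snap('scene','scene0.png'); print(c)
E
```

```text
{'fx': 479.42524559435515, 'fy': 479.42524559435515, 'cx': 316.86878132595467, 'cy': 236.2189684349756, 'extrinsics': array([[-0.00851114,  0.99055412, -0.13685792,  0.36850798],
       [-0.99993415, -0.00737723,  0.00879041, -0.00729329],
       [ 0.00769774,  0.13692372,  0.99055168,  1.22680124],
       [ 0.        ,  0.        ,  0.        ,  1.        ]])}
{'clock': 0.05, 'qpos': array([-1.34399191e+00,  2.76583388e-01,  1.50609308e+00,  3.37404280e-05,
        1.36069089e+00, -1.21041651e-01]), 'qd': array([ 0.00070326, -0.00101858, -0.00285933, -0.00069102, -0.00167733,
        0.0014394 ]), 'effort': array([ 2.34025334e-03, -4.18081212e+01, -2.46676505e+01, -6.75722254e-05,
        5.59055130e-03, -1.43923018e-06]), 'position': array([ 0.19588102, -0.54011665,  0.25546224]), 'ee_rot': array([-8.86982923e-04,  9.84913700e-01,  1.73043972e-01, -3.04294716e-05]), 'contact_force': array([ 0.31321497,  0.27996831, -0.02687304]), 'moment': array([ 0.01208546, -0.01841769,  0.04716337]), 'gripper_force': 0.0, 'width': 0.08539610912698108}
{'fx': 508.97308431009577, 'fy': 508.97308431009577, 'cx': 318.743675303295, 'cy': 242.3988959515585, 'extrinsics': array([[ 0.49806646,  0.41418882, -0.76182506, -0.57152307],
       [-0.86708247,  0.24790526, -0.43210065, -0.65602215],
       [ 0.00988919,  0.87578   ,  0.48260916,  0.80186641],
       [ 0.        ,  0.        ,  0.        ,  1.        ]])}
```

View pics/top0.png

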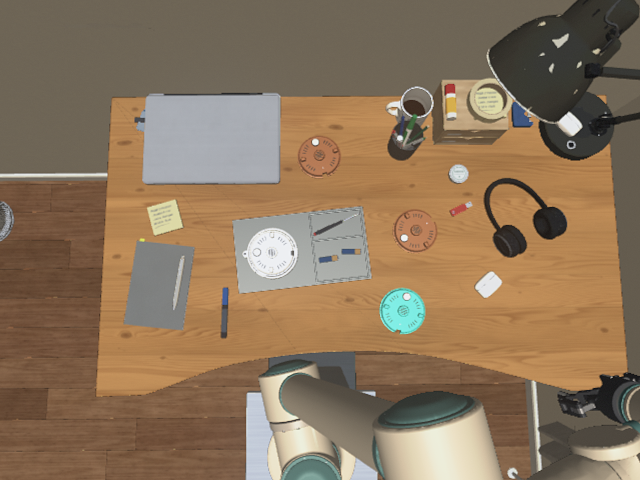

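The top view shows the white alarm at about (271,253), with its ear on the left at (244,254). The tray is to its right.

Run:
```python
from h import *
im,c=load('top0.png'); print(ray(c,271,253,.03),ray(c,244,254,.02))
a=cv2.resize(im[220:285,235:310],None,fx=8,fy=8,interpolation=cv2.INTER_CUBIC)
cv2.imwrite('pics/c0.png',a)
```

```text
[0.49226407 0.09740154 0.03      ] [0.491287   0.16639644 0.02      ]
```

View pics/c0.png

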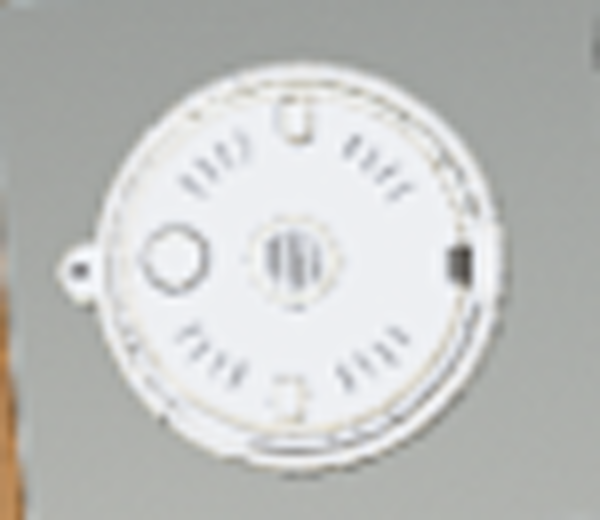

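Call:
{"name": "step_arm", "arguments": {
  "increments": [
    {"dp": [0.1, 0.2135, 0.02], "yaw": -0.2, "grip": 0},
    {"dp": [0.1, 0.2135, 0.02], "yaw": -0.2, "grip": 0},
    {"dp": [0.1, 0.2135, 0.02], "yaw": -0.2, "grip": 0},
    {"dp": [0.1, 0.2135, 0.02], "yaw": -0.2, "grip": 0},
    {"dp": [0.1, 0.2135, 0.02], "yaw": -0.2, "grip": 0}
  ]
}}

```text
clock: 0.72
position: [0.2963, -0.3255, 0.2761]
ee_rot: [-0.0, 0.995, 0.098, -0.0]
contact_force: [1.2, -1.1, 0.1]
width: 0.0002
gripper_force: 0.0
```

Call:
{"name": "step_arm", "arguments": {
  "increments": [
    {"dp": [0.1, 0.2135, 0], "yaw": -0.2, "grip": 0},
    {"dp": [0.1, 0.2135, 0], "yaw": -0.2, "grip": 0},
    {"dp": [0.1, 0.2135, 0], "yaw": -0.2, "grip": 0},
    {"dp": [0.1, 0.2135, 0], "yaw": -0.2, "grip": 0},
    {"dp": [0.1, 0.2135, 0], "yaw": -0.2, "grip": 0}
  ]
}}

```text
clock: 1.35
position: [0.3962, -0.1121, 0.2761]
ee_rot: [0.0, 1.0, 0.023, -0.0]
contact_force: [0.1, -0.4, -0.1]
width: 0.0
gripper_force: 0.0
```

Call:
{"name": "step_arm", "arguments": {
  "increments": [
    {"dp": [0.1, 0.2135, 0], "yaw": -0.2, "grip": 0},
    {"dp": [0.1, 0.2135, 0], "yaw": 0, "grip": 0},
    {"dp": [0.1, 0.2135, 0], "yaw": 0, "grip": 0},
    {"dp": [0.05, 0.2135, 0], "yaw": 0, "grip": 0},
    {"dp": [0, 0.1, 0], "yaw": 0, "grip": 0}
  ]
}}

```text
clock: 1.98
position: [0.4662, 0.0794, 0.2758]
ee_rot: [-0.0, 1.0, 0.01, -0.0]
contact_force: [-0.9, 0.7, 0.1]
width: 0.0002
gripper_force: 0.0
```

Run:
```python
from h import *
print(manip.get_state()['position'])
im,c=snap('wrist','w1.png'); print(c,proj(c,[.492,.097,.034]),manip.get_state()['qpos'])
```

```text
[0.46622576 0.07936582 0.27576402]
{'fx': 418.37525389816886, 'fy': 418.37525389816886, 'cx': 314.3202653913343, 'cy': 237.94546485618451, 'extrinsics': array([[ 1.91985996e-02,  9.61681549e-01,  2.73495910e-01,
         5.35422244e-01],
       [-9.99815590e-01,  1.85887417e-02,  4.82131259e-03,
         8.05830211e-02],
       [-4.47377481e-04, -2.73538037e-01,  9.61861083e-01,
         3.93036942e-01],
       [ 0.00000000e+00,  0.00000000e+00,  0.00000000e+00,
         1.00000000e+00]])} (np.float64(294.3035766967826), np.float64(171.4568936045788)) [0.02254649 0.10952024 1.67272916 0.0029009  1.36047924 1.57212018]
```

View pics/w1.png

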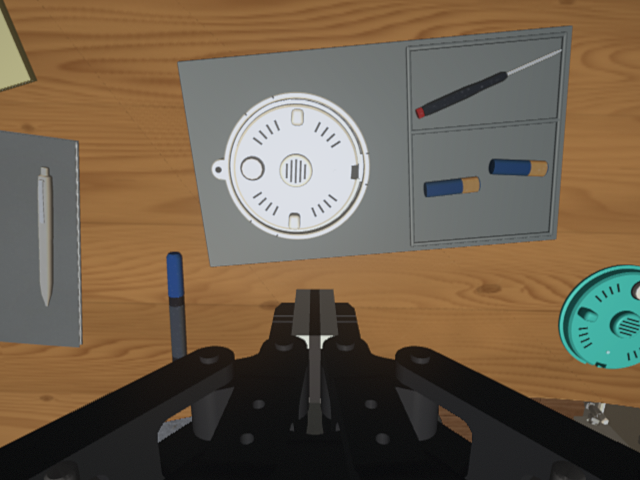

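The wrist view shows the alarm centred on about (296,168). The ear hole is at (219,170), the button at (252,168), the notch at (355,172) and the ribs at (297,116) and (294,221). The notch has to turn about 180°.

```bash
cat >> h.py <<'E'
def white(im,s=(0.492,0.097)):
    h=cv2.cvtColor(im,cv2.COLOR_BGR2HSV); return cv2.inRange(h,(0,0,190),(180,50,255))
def feats(im,c,zc,cen=(0.492,0.097)):
    """base rim ellipse centre, ear hole, notch (dark blobs by radius about the centre)"""
    u,v=map(int,proj(c,[*cen,zc])); m=white(im); k=np.zeros_like(m); cv2.circle(k,(u,v),110,255,-1)
    cs,_=cv2.findContours(m&k,cv2.RETR_EXTERNAL,cv2.CHAIN_APPROX_NONE); ct=max(cs,key=cv2.contourArea)
    P=np.array([ray(c,*p[0],.025)[:2] for p in ct])
    from scipy.optimize import least_squares
    r=least_squares(lambda q:np.hypot(*(P-q[:2]).T)-q[2],[*cen,.064],loss='soft_l1',f_scale=.0005).x
    print('base',r.round(4))
    hull=np.zeros_like(m); cv2.drawContours(hull,[ct],-1,255,-1)
    g=cv2.cvtColor(im,cv2.COLOR_BGR2GRAY); d=((g<130)*255).astype(np.uint8)&hull
    n,l,st,ce=cv2.connectedComponentsWithStats(d)
    for i in range(1,n):
        if st[i,4]<6: continue
        p=ray(c,*ce[i],zc)[:2]-r[:2]; print(ce[i].round(1),st[i,4],'r %.4f ang %.1f'%(np.hypot(*p),np.degrees(np.arctan2(p[1],p[0]))))
    return r
E
python3 - <<'E'
from h import *
im,c=load('w1.png'); r=feats(im,c,.034)
for n,(u,v),z in [('dome',(296,170),.042),('but',(252,168),.039),('notch',(355,172),.032),('ribfar',(297,116),.047),('ribnear',(294,221),.047),('ear',(219,170),.025),('ear',(219,170),.01)]:
    p=ray(c,u,v,z)[:2]; d=p-r[:2]; print(n,p.round(4),np.hypot(*d).round(4),np.degrees(np.arctan2(d[1],d[0])).round(1))
E
```

```text
base [0.4931 0.0958 0.0628]
[343.6 119.4] 7 r 0.0578 ang -42.8
[276.4 124.8] 11 r 0.0404 ang 23.7
[317. 127.] 13 r 0.0400 ang -25.9
[269.2 129.1] 11 r 0.0402 ang 33.6
[351.3 129.3] 11 r 0.0576 ang -53.0
[324.  131.5] 12 r 0.0400 ang -35.8
[262.3 133.8] 11 r 0.0407 ang 43.5
[330.2 137.2] 13 r 0.0400 ang -45.8
[257.1 140.6] 10 r 0.0403 ang 53.5
[357.5 141. ] 14 r 0.0574 ang -63.9
[335.6 143.6] 12 r 0.0404 ang -55.6
[360.5 149.8] 14 r 0.0574 ang -71.6
[254.9 164.2] 79 r 0.0349 ang 82.8
[291.  169.5] 18 r 0.0040 ang 82.9
[300.  170.5] 20 r 0.0037 ang -93.2
[286.  170.5] 14 r 0.0082 ang 93.0
[354.4 171.9] 85 r 0.0501 ang -90.6
[218.  169.2] 23 r 0.0662 ang 90.4
[295.  174.5] 14 r 0.0037 ang 171.7
[304. 174.] 7 r 0.0078 ang -113.5
[309.4 216.8] 320 r 0.0423 ang -163.0
[256.8 194.8] 11 r 0.0400 ang 123.1
[332.  197.3] 11 r 0.0390 ang -125.7
[262.4 200.8] 8 r 0.0395 ang 133.2
[326.8 203.2] 13 r 0.0392 ang -135.8
[268.5 205.8] 10 r 0.0392 ang 143.2
[320.5 208. ] 10 r 0.0392 ang -145.9
[275.  210.5] 8 r 0.0397 ang 153.3
[313.5 211.8] 10 r 0.0393 ang -156.2
[294.6 214. ] 21 r 0.0382 ang 179.0
dome [0.4942 0.0952] 0.0013 -29.7
but [0.4948 0.1323] 0.0365 87.3
notch [0.4923 0.045 ] 0.0509 -90.9
ribfar [0.5374 0.0945] 0.0443 -1.7
ribnear [0.4517 0.0964] 0.0414 179.2
ear [0.4909 0.1632] 0.0674 91.9
ear [0.4891 0.1666] 0.0709 93.2
```

Call:
{"name": "step_arm", "arguments": {
  "increments": [
    {"dp": [0.1, -0.015, -0.2], "yaw": -1, "grip": 0},
    {"dp": [0.1, -0.015, -0.2], "yaw": -1, "grip": 0},
    {"dp": [0.114, -0.015, -0.2], "yaw": -1, "grip": 0},
    {"dp": [0, 0, -0.15], "yaw": -1, "grip": 0},
    {"dp": [0, 0, -0.15], "yaw": -0.1, "grip": 0}
  ]
}}

```text
clock: 2.65
position: [0.5286, 0.0675, 0.0948]
ee_rot: [0.0, 0.956, -0.295, -0.001]
contact_force: [-0.3, 0.7, 0.8]
width: 0.0
gripper_force: 0.0
```

Call:
{"name": "step_arm", "arguments": {
  "increments": [
    {"dp": [0, 0, -0.08], "yaw": 0, "grip": 0},
    {"dp": [0, 0, -0.08], "yaw": 0, "grip": 0}
  ]
}}

```text
clock: 2.9
position: [0.5283, 0.0676, 0.0632]
ee_rot: [0.0, 0.956, -0.294, -0.001]
contact_force: [0.2, -0.2, 0.8]
width: -0.0003
gripper_force: 0.0
```

Run:
```python
from h import *
print(manip.get_state()['position'],manip.get_state()['contact_force'])
im,c=snap('wrist','w2.png')
C=np.array([.4935,.0955]);
import math
# circle steps: shift per row (share of 0.2 m) for tool angle going from a to a+8.5deg
for a in np.arange(-35,170,8.5):
    f=lambda t:.0435*np.array([math.cos(math.radians(t)),math.sin(math.radians(t))])
    print(round(a,1),(C+f(a)).round(4),((f(a+8.5)-f(a))/.2).round(4))
```

```text
[0.52834211 0.06756224 0.06323694] [ 0.21733784 -0.20377981  0.75634322]
-35.0 [0.5291 0.0705] [0.0165 0.0277]
-26.5 [0.5324 0.0761] [0.0122 0.0298]
-18.0 [0.5349 0.0821] [0.0077 0.0313]
-9.5 [0.5364 0.0883] [0.0029 0.0321]
-1.0 [0.537  0.0947] [-0.0018  0.0322]
7.5 [0.5366 0.1012] [-0.0066  0.0316]
16.0 [0.5353 0.1075] [-0.0112  0.0302]
24.5 [0.5331 0.1135] [-0.0155  0.0283]
33.0 [0.53   0.1192] [-0.0195  0.0257]
41.5 [0.5261 0.1243] [-0.0231  0.0225]
50.0 [0.5215 0.1288] [-0.0262  0.0188]
58.5 [0.5162 0.1326] [-0.0287  0.0148]
67.0 [0.5105 0.1355] [-0.0305  0.0104]
75.5 [0.5044 0.1376] [-0.0317  0.0057]
84.0 [0.498  0.1388] [-0.0322  0.001 ]
92.5 [0.4916 0.139 ] [-0.032  -0.0038]
101.0 [0.4852 0.1382] [-0.0311 -0.0085]
109.5 [0.479  0.1365] [-0.0295 -0.013 ]
118.0 [0.4731 0.1339] [-0.0273 -0.0172]
126.5 [0.4676 0.1305] [-0.0244 -0.021 ]
135.0 [0.4627 0.1263] [-0.021  -0.0244]
143.5 [0.4585 0.1214] [-0.0172 -0.0273]
152.0 [0.4551 0.1159] [-0.013  -0.0295]
160.5 [0.4525 0.11  ] [-0.0085 -0.0311]
169.0 [0.4508 0.1038] [-0.0038 -0.032 ]
```

View pics/w2.png

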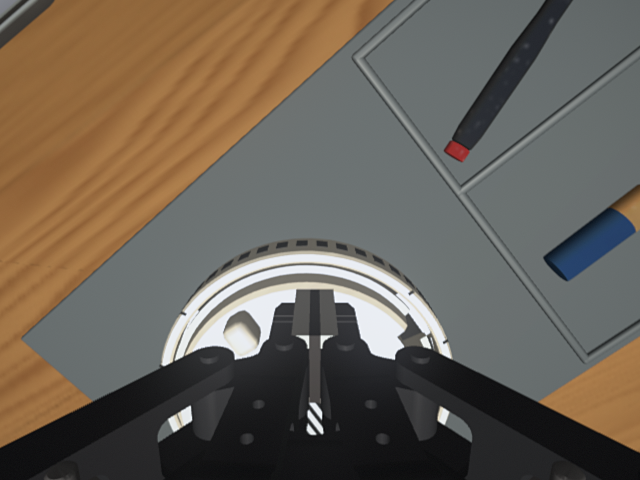

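The fingertip sits on the cover's flat between the rib, left at (240,333), and the notch, right at (410,330). I'm starting the push.

Call:
{"name": "step_arm", "arguments": {
  "increments": [
    {"dp": [0.0205, 0.0425, 0.003], "yaw": 0.98, "grip": 0},
    {"dp": [0.0122, 0.0298, 0], "yaw": 0.98, "grip": 0},
    {"dp": [0.0077, 0.0313, 0], "yaw": 0.98, "grip": 0},
    {"dp": [0.0029, 0.0321, 0], "yaw": 0.98, "grip": 0},
    {"dp": [-0.0018, 0.0322, 0], "yaw": 0.98, "grip": 0}
  ]
}}

```text
clock: 3.58
position: [0.537, 0.1012, 0.0651]
ee_rot: [0.0, 0.997, 0.071, -0.0]
contact_force: [-0.2, 0.3, -0.8]
width: -0.0001
gripper_force: 0.4
```

Call:
{"name": "step_arm", "arguments": {
  "increments": [
    {"dp": [-0.0066, 0.0316, 0], "yaw": 0.98, "grip": 0},
    {"dp": [-0.0112, 0.0302, 0], "yaw": 0.98, "grip": 0},
    {"dp": [-0.0155, 0.0283, 0], "yaw": 0.98, "grip": 0}
  ]
}}

```text
clock: 3.95
position: [0.5307, 0.1193, 0.0652]
ee_rot: [0.0, 0.958, 0.288, 0.0]
contact_force: [0.8, -1.4, 1.1]
width: 0.0001
gripper_force: 0.5
```

Run:
```python
from h import *
s=manip.get_state(); print(s['position'],s['contact_force'],s['qpos'])
im,c=snap('wrist','w3.png'); im2,_=snap('scene','s3.png')
cv2.imwrite('pics/v3.png',np.hstack([im[200:480,120:500],cv2.resize(im2[150:350,250:550],(420,280))]))
```

```text
[0.53072792 0.11933083 0.06524843] [ 0.83675498 -1.41529578  1.13304714] [ 9.36336244e-02  4.05882663e-01  1.84091866e+00 -8.05820766e-04
  8.94096642e-01  1.08132424e+00]
```

View pics/v3.png

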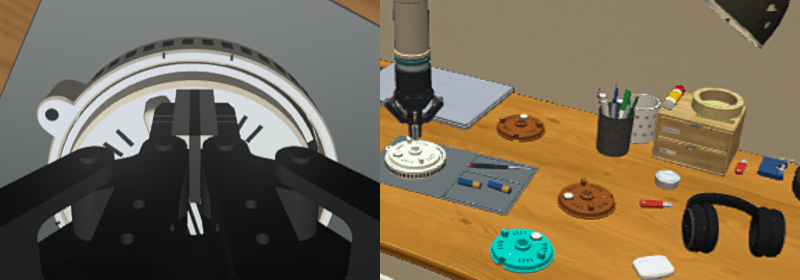

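The rib at (150,115) in the crop is riding against the left side of the finger, so the push is working. I'm continuing round the arc.

Call:
{"name": "step_arm", "arguments": {
  "increments": [
    {"dp": [-0.0205, 0.0255, 0], "yaw": 0.98, "grip": 0},
    {"dp": [-0.0231, 0.0225, 0], "yaw": 0.98, "grip": 0},
    {"dp": [-0.0262, 0.0188, 0], "yaw": 0.98, "grip": 0},
    {"dp": [-0.0287, 0.0148, 0], "yaw": 0.98, "grip": 0},
    {"dp": [-0.0305, 0.0104, 0], "yaw": 0.98, "grip": 0}
  ]
}}

```text
clock: 4.68
position: [0.5052, 0.1378, 0.0653]
ee_rot: [0.001, 0.791, 0.611, 0.0]
contact_force: [0.7, -0.7, 0.6]
width: -0.0001
gripper_force: 0.8
```

Call:
{"name": "step_arm", "arguments": {
  "increments": [
    {"dp": [-0.0317, 0.0057, 0], "yaw": 0.98, "grip": 0},
    {"dp": [-0.0322, 0.001, 0], "yaw": 0.98, "grip": 0},
    {"dp": [-0.032, -0.0038, 0], "yaw": 0.98, "grip": 0},
    {"dp": [-0.0311, -0.0085, 0], "yaw": 0.98, "grip": 0},
    {"dp": [-0.0295, -0.013, 0], "yaw": 0.98, "grip": 0}
  ]
}}

```text
clock: 5.3
position: [0.4738, 0.1342, 0.0653]
ee_rot: [0.0, 0.519, 0.855, 0.0]
contact_force: [0.6, 0.2, 0.4]
width: -0.0002
gripper_force: 0.4
```

Call:
{"name": "step_arm", "arguments": {
  "increments": [
    {"dp": [-0.0273, -0.0172, 0], "yaw": 0.98, "grip": 0},
    {"dp": [-0.0244, -0.021, 0], "yaw": 0.98, "grip": 0},
    {"dp": [-0.021, -0.0244, 0], "yaw": 0.98, "grip": 0},
    {"dp": [-0.0172, -0.0273, 0], "yaw": 0.98, "grip": 0},
    {"dp": [0, 0, 0], "yaw": 0, "grip": 0}
  ]
}}

```text
clock: 5.92
position: [0.4552, 0.116, 0.0651]
ee_rot: [-0.0, 0.252, 0.968, -0.0]
contact_force: [0.0, 0.0, 0.9]
width: -0.0001
gripper_force: 0.0
```

Run:
```python
from h import *
s=manip.get_state(); p=s['position'][:2]-[.4935,.0955]; print(s['position'],s['contact_force'],np.degrees(np.arctan2(p[1],p[0])),np.hypot(*p))
im,c=snap('wrist','w4.png'); im2,_=snap('top','t4.png')
cv2.imwrite('pics/v4.png',np.hstack([im[150:480,120:500],cv2.resize(im2[215:290,230:315],(400,330))]))
```

```text
[0.45517173 0.11595985 0.06509508] [0.00283451 0.01549492 0.90298196] 151.90644026028536 0.04344722806330764
```

View pics/v4.png

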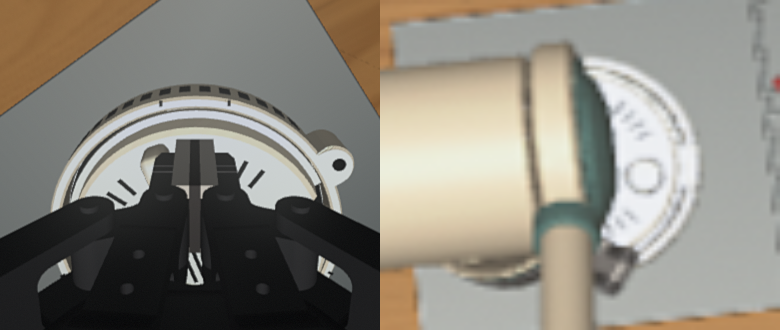

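The rib is still against the finger at (155,165), and the ear hole shows at (340,164). I'll back off and lift to measure the angle.

Call:
{"name": "step_arm", "arguments": {
  "increments": [
    {"dp": [0.008, 0.014, 0], "yaw": 0, "grip": 0},
    {"dp": [0, 0, 0.2], "yaw": 0, "grip": 0},
    {"dp": [0.12, -0.07, 0.25], "yaw": 0, "grip": 0},
    {"dp": [0.24, -0.14, 0.25], "yaw": 0, "grip": 0},
    {"dp": [0, 0, 0], "yaw": 0, "grip": 0}
  ]
}}

```text
clock: 6.65
position: [0.5268, 0.0809, 0.2006]
ee_rot: [0.006, 0.251, 0.968, 0.001]
contact_force: [-0.2, 1.1, -0.1]
width: -0.0001
gripper_force: 0.0
```

Run:
```python
from h import *
print(manip.get_state()['position'])
im,c=snap('wrist','w5.png'); print(proj(c,[.4935,.0955,.034]))
r=feats(im,c,.034,(.4935,.0955))
```

```text
[0.52675069 0.0808861  0.20061454]
(np.float64(308.1949217348018), np.float64(167.71865627399245))
base [0.4926 0.0956 0.0627]
[297.  75.] 7 r 0.0578 ang 157.3
[266.3 184. ] 914 r 0.0305 ang -96.3
[329.   77.4] 7 r 0.0577 ang 137.0
[291.6 102.1] 23 r 0.0424 ang 164.8
[313.6 103.6] 28 r 0.0404 ang 145.1
[324.2 105.9] 27 r 0.0403 ang 135.2
[334.3 109.8] 28 r 0.0403 ang 125.3
[343.5 115.5] 26 r 0.0403 ang 115.3
[395.4 113. ] 47 r 0.0667 ang 91.9
[265.5 122.5] 28 r 0.0395 ang -165.2
[259.  131.1] 28 r 0.0392 ang -155.1
[382.4 138. ] 242 r 0.0528 ang 81.5
[253.4 140.1] 25 r 0.0396 ang -145.0
[250.6 150.2] 26 r 0.0393 ang -134.9
[313.5 165.7] 51 r 0.0040 ang 67.3
[308.1 167.8] 56 r 0.0010 ang -12.0
[302.5 169.5] 51 r 0.0040 ang -88.5
[319. 164.] 34 r 0.0078 ang 72.7
[297.3 171.9] 35 r 0.0079 ang -91.2
[261.  180.9] 170 r 0.0331 ang -102.0
[365.7 181.5] 24 r 0.0406 ang 46.4
[361.8 191. ] 24 r 0.0405 ang 36.5
[356.4 199.5] 24 r 0.0404 ang 26.8
[349.6 207. ] 18 r 0.0401 ang 16.9
[276. 213.] 23 r 0.0389 ang -63.7
[284.8 218. ] 22 r 0.0390 ang -53.5
[294.2 221.1] 25 r 0.0390 ang -43.3
[303.9 222.7] 24 r 0.0391 ang -33.2
[330.5 220.2] 44 r 0.0404 ang -6.1
```

View pics/w5.png

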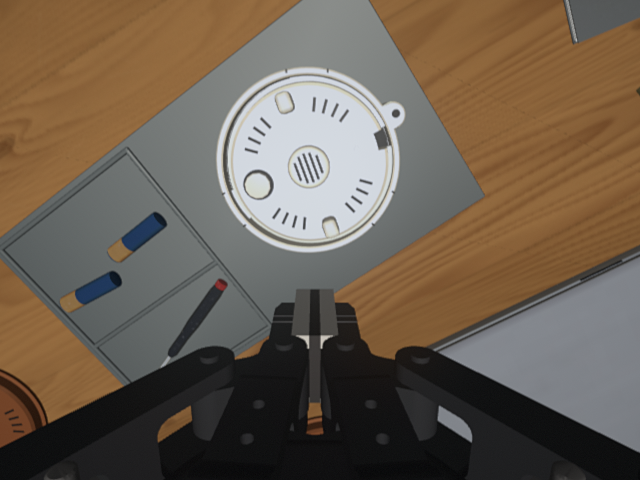

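The notch at (382,138) is now close to the ear hole at (395,113), with about 11° still to go. I'll triangulate the ear hole from the two wrist views.

Run:
```python
from h import *
a,ca=load('w1.png'); b,cb=load('w5.png')
C=np.array([.4928,.0957])
for z in (.003,.01,.015,.02,.025):
    p=ray(ca,218,169.2,z)[:2]; q=ray(cb,395.4,113,z)[:2]; m=(p+q)/2-C
    print(z,p.round(4),q.round(4),'r',np.hypot(*m).round(4),[np.degrees(np.arctan2(*(x-C)[::-1])).round(1) for x in (p,q)])
for t in (162,163,164,165): print(t,(C+[.0435*np.cos(np.radians(t)),.0435*np.sin(np.radians(t))]).round(4))
```

```text
0.003 [0.489  0.1691] [0.4931 0.1675] r 0.0726 [np.float64(93.0), np.float64(89.8)]
0.01 [0.4898 0.1675] [0.4925 0.1663] r 0.0712 [np.float64(92.4), np.float64(90.3)]
0.015 [0.4904 0.1664] [0.492  0.1655] r 0.0702 [np.float64(91.9), np.float64(90.6)]
0.02 [0.491  0.1652] [0.4916 0.1646] r 0.0692 [np.float64(91.5), np.float64(91.0)]
0.025 [0.4916 0.1641] [0.4911 0.1638] r 0.0682 [np.float64(91.0), np.float64(91.4)]
162 [0.4514 0.1091]
163 [0.4512 0.1084]
164 [0.451  0.1077]
165 [0.4508 0.107 ]
```

Call:
{"name": "step_arm", "arguments": {
  "increments": [
    {"dp": [-0.24, 0.13, -0.25], "yaw": 0, "grip": 0},
    {"dp": [-0.11, 0.06, -0.2], "yaw": 0, "grip": 0},
    {"dp": [0, 0, -0.15], "yaw": 0, "grip": 0},
    {"dp": [0, 0, -0.075], "yaw": 0, "grip": 0}
  ]
}}

```text
clock: 7.2
position: [0.4546, 0.1164, 0.0668]
ee_rot: [-0.003, 0.25, 0.968, -0.001]
contact_force: [0.1, 1.3, -0.0]
width: 0.0003
gripper_force: 0.0
```

Call:
{"name": "step_arm", "arguments": {
  "increments": [
    {"dp": [-0.007, -0.019, -0.007], "yaw": 0.6, "grip": 0},
    {"dp": [-0.0055, -0.019, 0], "yaw": 0.6, "grip": 0},
    {"dp": [0, 0, 0], "yaw": 0, "grip": 0}
  ]
}}

```text
clock: 7.58
position: [0.4539, 0.1085, 0.067]
ee_rot: [-0.002, 0.162, 0.987, -0.0]
contact_force: [0.4, 0.2, -0.6]
width: -0.0001
gripper_force: 0.0
```

Call:
{"name": "step_arm", "arguments": {
  "increments": [
    {"dp": [0.007, 0.016, 0], "yaw": 0, "grip": 0},
    {"dp": [0, 0, 0.2], "yaw": 0, "grip": 0},
    {"dp": [0.12, -0.06, 0.25], "yaw": 0, "grip": 0},
    {"dp": [0.24, -0.09, 0.25], "yaw": 0, "grip": 0},
    {"dp": [0, 0, 0], "yaw": 0, "grip": 0}
  ]
}}

```text
clock: 8.2
position: [0.5288, 0.0833, 0.2056]
ee_rot: [0.006, 0.163, 0.987, 0.001]
contact_force: [-0.2, 0.9, -0.4]
width: -0.0004
gripper_force: 0.0
```

Run:
```python
from h import *
print(manip.get_state()['position'])
im,c=snap('wrist','w6.png')
r=feats(im,c,.034,(.4935,.0955))
```

```text
[0.52879727 0.08326805 0.20561574]
base [0.4925 0.0956 0.0627]
[291.  194.7] 934 r 0.0267 ang -54.9
[298.6  97. ] 11 r 0.0441 ang 174.0
[320.3 101.8] 30 r 0.0403 ang 154.9
[330.9 104. ] 28 r 0.0403 ang 144.8
[340.8 107.7] 27 r 0.0405 ang 135.0
[349.8 113.6] 26 r 0.0405 ang 124.9
[271.8 118.8] 26 r 0.0403 ang -155.5
[265.3 126.9] 25 r 0.0402 ang -145.7
[389.4 138.8] 138 r 0.0535 ang 89.0
[406.9 127.9] 43 r 0.0665 ang 91.9
[260.4 136.2] 29 r 0.0400 ang -135.8
[257.1 145.9] 26 r 0.0398 ang -125.9
[313.4 164.5] 54 r 0.0007 ang -31.6
[318.7 162.7] 51 r 0.0036 ang 79.3
[324.2 161.2] 32 r 0.0074 ang 83.4
[308.  166.3] 49 r 0.0043 ang -82.1
[302.7 168.1] 32 r 0.0081 ang -86.0
[265.7 176.2] 174 r 0.0340 ang -94.0
[369.4 179.2] 24 r 0.0400 ang 55.6
[365.2 188.4] 21 r 0.0397 ang 45.7
[359.7 196.7] 22 r 0.0396 ang 35.7
[353. 204.] 25 r 0.0395 ang 25.7
[280.5 208.3] 24 r 0.0389 ang -55.5
[289.1 212.8] 24 r 0.0386 ang -45.4
[298.2 216.8] 24 r 0.0389 ang -35.1
[307.7 218.4] 23 r 0.0387 ang -25.0
[333. 216.] 48 r 0.0393 ang 1.6
```

The cover's x axis measures about 89.9° and the ear about 91.2°, which is inside the pin's pull-in range. Next I press the dome.

Call:
{"name": "step_arm", "arguments": {
  "increments": [
    {"dp": [-0.1, 0.03, -0.2], "yaw": 0, "grip": 0},
    {"dp": [-0.08, 0.032, -0.2], "yaw": 0, "grip": 0},
    {"dp": [0, 0, -0.2], "yaw": 0, "grip": 0},
    {"dp": [0, 0, -0.04], "yaw": 0, "grip": 0},
    {"dp": [0, 0, 0], "yaw": 0, "grip": 0}
  ]
}}

```text
clock: 8.88
position: [0.4866, 0.0964, 0.0734]
ee_rot: [-0.001, 0.162, 0.987, -0.0]
contact_force: [0.6, 1.1, 0.2]
width: -0.0001
gripper_force: 0.0
```

Call:
{"name": "step_arm", "arguments": {
  "increments": [
    {"dp": [0, 0, -0.02], "yaw": 0, "grip": 0},
    {"dp": [0, 0, -0.015], "yaw": 0, "grip": 0},
    {"dp": [0, 0, 0], "yaw": 0, "grip": 0}
  ]
}}

```text
clock: 9.25
position: [0.4876, 0.0961, 0.0671]
ee_rot: [0.0, 0.162, 0.987, 0.0]
contact_force: [-0.5, 0.0, 0.2]
width: -0.0004
gripper_force: 0.0
```

Call:
{"name": "step_arm", "arguments": {
  "increments": [
    {"dp": [0.027, -0.002, 0.005], "yaw": 0, "grip": 0},
    {"dp": [0, 0, -0.015], "yaw": 0, "grip": 0},
    {"dp": [0, 0, -0.01], "yaw": 0, "grip": 0},
    {"dp": [0, 0, -0.01], "yaw": 0, "grip": 0}
  ]
}}

```text
clock: 9.75
position: [0.494, 0.0957, 0.0614]
ee_rot: [0.001, 0.162, 0.987, 0.0]
contact_force: [0.7, -0.7, 1.6]
width: 0.0
gripper_force: 0.9
```

Call:
{"name": "step_arm", "arguments": {
  "increments": [
    {"dp": [0, 0, -0.01], "yaw": 0, "grip": 0},
    {"dp": [0, 0, -0.01], "yaw": 0, "grip": 0}
  ]
}}

```text
clock: 10.0
position: [0.4926, 0.0958, 0.0579]
ee_rot: [-0.0, 0.162, 0.987, 0.0]
contact_force: [-4.6, 0.0, 28.1]
width: 0.0002
gripper_force: 13.7
```

Call:
{"name": "step_arm", "arguments": {
  "increments": [
    {"dp": [0, 0, 0.05], "yaw": 0, "grip": 0},
    {"dp": [0, 0, 0.25], "yaw": 0, "grip": 0},
    {"dp": [0.09, -0.03, 0.25], "yaw": 0, "grip": 0},
    {"dp": [0.09, -0.03, 0.2], "yaw": 0, "grip": 0},
    {"dp": [0, 0, 0], "yaw": 0, "grip": 0}
  ]
}}

```text
clock: 10.62
position: [0.5317, 0.0834, 0.2099]
ee_rot: [0.004, 0.162, 0.987, 0.001]
contact_force: [0.0, 0.2, -0.3]
width: 0.0002
gripper_force: 0.0
```

Run:
```python
from h import *
print(manip.get_state()['position'])
im,c=snap('wrist','w7.png'); 
r=feats(im,c,.025,(.4935,.0955))
u,v=map(int,proj(c,[.4935,.0585,.03])); print(u,v)
cv2.imwrite('pics/v7.png',cv2.resize(im[50:270,200:430],None,fx=2.5,fy=2.5))
```

```text
[0.53173809 0.08343069 0.2098686 ]
base [0.4926 0.0955 0.0627]
[322.2 145.7] 1875 r 0.0114 ang 123.7
[316.7 102.4] 24 r 0.0383 ang 156.8
[326.7 104. ] 23 r 0.0384 ang 146.4
[336.1 107.7] 23 r 0.0383 ang 135.9
[344.7 113.3] 23 r 0.0382 ang 125.5
[271.  119.5] 18 r 0.0393 ang -151.8
[404.5 125. ] 44 r 0.0683 ang 91.1
[264.6 127.3] 21 r 0.0396 ang -141.7
[260.  136.2] 22 r 0.0399 ang -131.7
[256.2 145.5] 22 r 0.0407 ang -121.8
[311.4 162.2] 47 r 0.0026 ang -34.2
[316.5 160.1] 44 r 0.0031 ang 52.5
[321.5 157.9] 28 r 0.0065 ang 76.4
[306.2 163.9] 43 r 0.0057 ang -68.8
[301.  165.6] 29 r 0.0095 ang -77.8
[265.  176.4] 158 r 0.0364 ang -88.5
[364.7 175.6] 20 r 0.0395 ang 53.6
[361.2 184.8] 21 r 0.0400 ang 43.5
[356.3 193. ] 21 r 0.0404 ang 33.6
[349.8 199.9] 24 r 0.0404 ang 23.9
[280.  205.7] 21 r 0.0415 ang -53.6
[288.1 210.6] 22 r 0.0418 ang -44.1
[297.1 214. ] 22 r 0.0418 ang -34.4
[329.3 211. ] 27 r 0.0400 ang -0.6
[306.5 215.2] 21 r 0.0415 ang -24.7
263 177
```

View pics/v7.png

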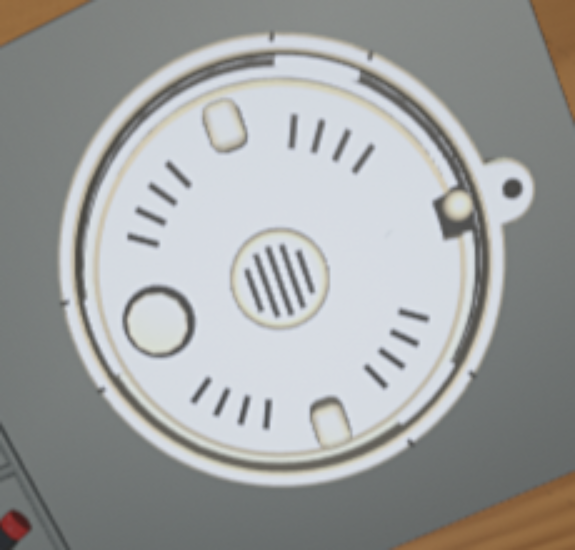

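The cover is down: the pin shows in the notch at the ear, the cover's angle is 91.0° against the ear's 91.1°, and the dome tip height matches fully seated. The button is at (158,320) in the crop, which is world (0.494, 0.0585). I'll press it now.

Call:
{"name": "step_arm", "arguments": {
  "increments": [
    {"dp": [-0.1, -0.07, -0.2], "yaw": 0, "grip": 0},
    {"dp": [-0.077, -0.055, -0.2], "yaw": 0, "grip": 0},
    {"dp": [0, 0, -0.2], "yaw": 0, "grip": 0},
    {"dp": [0, 0, -0.1], "yaw": 0, "grip": 0},
    {"dp": [0, 0, 0], "yaw": 0, "grip": 0}
  ]
}}

```text
clock: 11.3
position: [0.4897, 0.0589, 0.0639]
ee_rot: [-0.004, 0.162, 0.987, -0.001]
contact_force: [0.1, 0.1, 0.2]
width: -0.0003
gripper_force: 0.0
```

Call:
{"name": "step_arm", "arguments": {
  "increments": [
    {"dp": [0.01, 0, -0.02], "yaw": 0, "grip": 0},
    {"dp": [0, 0, -0.01], "yaw": 0, "grip": 0},
    {"dp": [0, 0, 0], "yaw": 0, "grip": 0}
  ]
}}

```text
clock: 11.68
position: [0.4956, 0.0588, 0.0612]
ee_rot: [0.0, 0.162, 0.987, 0.0]
contact_force: [-0.2, -0.3, -0.1]
width: -0.0003
gripper_force: 0.0
```

Call:
{"name": "step_arm", "arguments": {
  "increments": [
    {"dp": [-0.006, 0, -0.02], "yaw": 0, "grip": 0},
    {"dp": [0, 0, -0.015], "yaw": 0, "grip": 0},
    {"dp": [0, 0, 0], "yaw": 0, "grip": 0}
  ]
}}

```text
clock: 12.05
position: [0.494, 0.0587, 0.0537]
ee_rot: [-0.0, 0.162, 0.987, 0.0]
contact_force: [-0.8, 0.3, 3.0]
width: 0.0003
gripper_force: 1.1
```

Call:
{"name": "step_arm", "arguments": {
  "increments": [
    {"dp": [0, 0, -0.008], "yaw": 0, "grip": 0},
    {"dp": [0, 0, -0.005], "yaw": 0, "grip": 0},
    {"dp": [0, 0, 0], "yaw": 0, "grip": 0}
  ]
}}

```text
clock: 12.42
position: [0.4942, 0.0588, 0.0515]
ee_rot: [0.0, 0.162, 0.987, 0.0]
contact_force: [-1.5, 0.3, 6.4]
width: 0.0
gripper_force: 2.8
```

Call:
{"name": "step_arm", "arguments": {
  "increments": [
    {"dp": [0, 0, -0.004], "yaw": 0, "grip": 0},
    {"dp": [0, 0, 0], "yaw": 0, "grip": 0}
  ]
}}

```text
clock: 12.68
position: [0.4943, 0.0588, 0.0514]
ee_rot: [0.0, 0.162, 0.987, 0.0]
contact_force: [-3.4, 0.1, 11.2]
width: -0.0
gripper_force: 5.5
```

The force rises with no further travel, so the button is fully in. I'll release it, back away and check.

Call:
{"name": "step_arm", "arguments": {
  "increments": [
    {"dp": [0, 0, 0.03], "yaw": 0, "grip": 0},
    {"dp": [0, 0, 0.2], "yaw": 0, "grip": 0},
    {"dp": [0.09, 0.06, 0.25], "yaw": 0, "grip": 0},
    {"dp": [0.09, 0.06, 0.25], "yaw": 0, "grip": 0},
    {"dp": [0, 0, 0], "yaw": 0, "grip": 0}
  ]
}}

```text
clock: 13.3
position: [0.5343, 0.0834, 0.2005]
ee_rot: [0.005, 0.161, 0.987, 0.001]
contact_force: [0.3, -0.4, -1.2]
width: 0.0002
gripper_force: 0.0
```

Run:
```python
from h import *
s=manip.get_state(); print(s['position'],s['contact_force'])
im,c=snap('wrist','w8.png'); cv2.imwrite('pics/v8.png',im)
```

```text
[0.53427733 0.0834096  0.20052254] [ 0.29797302 -0.40822667 -1.15893236]
```

View pics/v8.png

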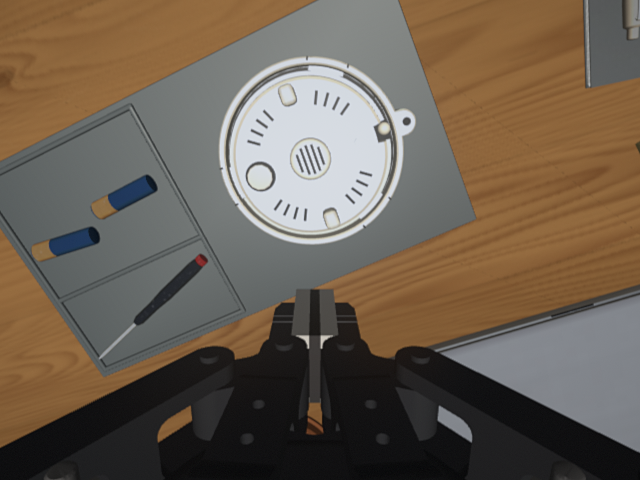

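The cover is seated with its notch and pin at the ear (384,130). The button at (260,177) is released, and the cells and screwdriver haven't moved.

```bash
python3 -c "
from rig import ticket; print(ticket.sign_off())"
```

```text
the job is handed in; nothing more can be done
None
```

I turned the cover until its notch stood at the ear, pressed the dome until it was fully down, then pressed the test button fully and released it; the job is handed in, at about 13 s on the robot's clock.

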